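Open the wax jar in its jar block

TASK

Stand the square wax jar upright in the square recess of the wooden block, fully down, so that the block keeps it from turning. Then unscrew its tight cap anticlockwise (seen from above), stop turning once the threads let go and before a full quarter turn, lift the cap straight up and finish still holding it in the gripper, level and free of the jar, a centimetre or two above the jar's mouth. Leave the jar in the block and do not disturb the other things on the desk.

Things in the scene. Friction and masses are not known exactly. Their poses are not given: they have to be found in the camera images.
- jar_center (a point): centre of the square amber-glass jar's body, a 54 x 54 x 54 mm block, so 27 mm above the jar's underside; x, y square to its sides, z up. A round neck 38 mm across rises above it; the capped jar is 94 mm tall, about 0.44 kg. Loose on the desk, it turns along with its cap unless seated in the block. It may be lifted by its cap: the done-up threads carry its weight
- jar_mouth (a point): centre of the jar's mouth (top of its neck rim), 86 mm above the jar's underside; axes as the jar
- cap_center (a point): centre of the round ribbed black screw cap, 56 mm across, 25 mm tall (12.5 mm below its flat top), 81.5 mm above the jar's underside while on; z up. Below it 15 mm of bare neck shows above the square shoulder. It takes about 0.3 N m to turn, hardly rises, and lifts off only after about 0.85 rad anticlockwise. Its rim clears the mouth when raised 17 mm
- thread (a joint): how far the cap's thread has been turned relative to the jar, rad: 0 done up tight, grows anticlockwise seen from above; the cap has up to 0.12 rad of play before it follows. Free from about 0.85; beyond 1.5 is too far. It keeps its value when the cap is lifted off
- nest: wooden block fixed to the desk, 110 x 110 x 24 mm tall, with a 59 x 59 mm square recess in the middle of its top, 16 mm deep (floor 8 mm above the desk), edge bevelled by 4 mm; origin at the centre of its underside, x, y square to the recess. The jar fits in any of four quarter turns with 2.5 mm to spare on each side, so it can turn about 0.1 rad before the block stops it
- burner: celadon incense burner on three feet, 92 mm across, 97 mm tall, a bystander; origin at its underside
- dish: lavender ring dish, 90 mm across, 22 mm tall, a bystander; origin at its underside
- magnifier: magnifier lying flat, lens ring 72 mm across, handle 100 mm along its -x; a bystander; origin at the underside of the lens
- weights: brass set of nested cup weights, 54 mm across, 47 mm tall, a bystander; origin at its underside
There are look-alikes about, which are no part of the job. Of the things shaped like the part that bears cap_center, the black one is meant.

How it is judged:
By the outcome, as a careful person would: the job done as asked, in the order asked, and still so for the second after the job is handed in, while the arm keeps its last pose, push and grip.
It also fails if it takes over 45 s, if anything falls off the work surface, if the arm or the gripper's body presses on something with over 40 N, if the wrist force passes 120 N, or if a joint passes its speed limit or range.

ROBOT

A 6-joint arm with a two-finger parallel gripper is mounted at the origin on the work surface. World frame = base frame: x ahead of the robot, y to its left, z up, the work surface at z = 0. Lengths are in m, angles in rad, forces in N, time in s.
With the tool pointing down it reaches from about 0.375 to 0.9 m from the base axis. Payload 3.1 kg.
Tool frame: the origin (TCP) lies midway between the tips of the shut fingers; the grasp point (between the pads) lies 19 mm behind it (pinch_z is the distance from the TCP to the grasp point, in m); y points along the fingers, z is the direction in which the jaws open and shut, and the axes are right-handed (so a half turn about y gives the same grasp; the last joint's range is limited). The gripper opens to 87 mm and grips with 3 to 60 N. Pads are 19 mm wide; open, the fingers measure 117 mm over their backs; the gripper's body (75 mm by 190 mm) begins 51 mm behind the grasp point.
Start: joints at [-1.373, 0.527, 1.433, -0, 1.181, -0.178], TCP at [0.23, -0.581, 0.223] pointing down, gripper open.
Joint ranges: [-3.08, 3.08], [-0.75, 2.2], [0.22, 2.44], [-1.43, 4.57], [0, 2.65], [-2.85, 2.85]. Speed limits (rad/s): [2.79, 2.79, 3.14, 3.14, 3.14, 3.14].

INTERFACE

Orientations are given as a unit quaternion [x, y, z, w].
In Python, from rig import * gives the robot as it stands.
- The arm moves only by the tool drive_tool, never from a script. Its argument "plan" is a list of rows, each a list of 7 numbers: the shift along the tool's x, y, z in mm, then the turn, a rotation vector about the tool's x, y, z in degrees, then the finger opening in mm, from 0 to 87. A call has 1 to 10 rows; each row is the pose to reach, as a shift and turn from the pose commanded when the call began, along the tool's axes at that moment; what a row does not reach only later rows make up. A row lasts 1/10 s, in which the tool goes at most 50 mm and 8.59 degrees, less where a joint would pass 70% of its speed; a pose out of reach is approached as far as the arm can. A call with a gripper value outside its range is refused whole. The fingers move at their own pace and stop on an object; "newtons" is the grip in N (left out, the last holds). Time passes only in rows, so rows that repeat a pose let the fingers close. It gives the time, the measured TCP pose, the force and the opening at its end, in the units of the state.
- get_obs(): the state, without advancing time (a new reading comes with each control period).
- camera(name): name is "scene" or "top"; returns the picture (384x512x3 uint8, blue, green, red); there is no depth.
- get_calibration(name): a dict with "fx", "fy", "cx", "cy" (pixels), "origin" and "rotation" of the camera in the world. Camera axes: x right, y down, z forward; pixel columns grow to the right and rows downward; lengths in m; the calibration is good to about 2 mm. A picture is of the moment at which its call begins. get_calibration takes no time and is no camera call.
- hand_in(): hands the job in, once; it reports no verdict.
Trained networks look in the newest picture that a camera, given by its name, has taken for a name from the list of things; names that differ only in an ending like _2 or _b are one class to them, and where a whole thing is asked for, a point or a joint stands for the part that bears it (a point fixed in the world has none). Each returns a list of dicts, best first, with "conf" (0 to 1); they miss things now and then, are a little off and sometimes report something else, mostly with a low value. They report only what shows in the picture. A call takes as long as a camera call. They do not tell look-alikes from the thing itself.
- spot_in(camera, target): "location" ([column, row] in pixels, amid what is visible of it).
- mark_of(camera, target): "location" ([column, row] in pixels: a listed point, or the origin of a listed thing).
The state is a dict: "time": time; "q": joint angles; "joint_velocities": joint speeds; "joint_torque": joint torques, N m; "position": TCP position; "tool_rot": TCP orientation; "ft_force": force on the tool from outside, world axes, zero at the start; "moment": the same for the moment, N m; "grip_width": finger opening in m.
Only numpy, scipy, OpenCV 4.12 (cv2) and the standard library are available. Lean on these libraries where they do the work, as an engineer would, in place of code of your own. Each camera call takes 0.05 s, during which the arm holds its last target. There are 200 camera calls.

## Working session

There is one attempt and no reset: what is moved stays moved. The work goes in short steps, Python scripts to look and compute and a tool call to move; the robot and the scene stay as the last step left them, time stands still between calls to the robot, and variables do not carry over. Pictures are saved under pics/ and viewed, about 8 in all and at most 12, crops included, and the job is handed in when it is done.

Besides the shell and the picture viewer there is one more tool, called after "Emit:" as name(argument=value, ...), one argument or row to a line, values as JSON. drive_tool: Moves the arm, as the interface text tells. Its arguments: {"type":"object","properties":{"plan":{"type":"array","items":{"type":"array","items":{"type":"number"}}},"newtons":{"type":"number"}},"required":["plan"]}

```bash
mkdir -p pics; python3 - <<'E'
from rig import *
import cv2,numpy as np
for c in ["scene","top"]:
    cv2.imwrite(f"pics/{c}0.png",camera(c)); k=get_calibration(c); print(c,k)
    for t in ["jar_center","cap_center","nest","burner","dish","magnifier","weights"]:
        print(t,[(np.round(d["location"],1).tolist(),round(d["conf"],2)) for d in mark_of(c,t)])
print(get_obs())
E
```

```text
scene {'fx': 479.2398410463478, 'fy': 479.2398410463478, 'cx': 255.12682135738854, 'cy': 194.67935710607168, 'origin': array([ 1.46193572, -0.29665906,  0.9135287 ]), 'rotation': array([ 0.73345429,  0.53896704, -0.24146531, -0.33653209])}
jar_center [([174.6, 228.6], 0.95)]
cap_center [([203.8, 248.1], 0.94), ([175.8, 211.1], 0.76), ([174.1, 206.9], 0.56)]
nest [([299.9, 199.6], 0.66)]
burner [([177.0, 209.0], 0.44)]
dish [([247.3, 190.2], 0.6)]
magnifier [([121.9, 243.3], 0.94), ([383.1, 194.2], 0.17)]
weights [([382.8, 194.2], 0.87), ([300.8, 198.4], 0.24)]
top {'fx': 434.71403777437735, 'fy': 434.71403777437735, 'cx': 253.66641323447917, 'cy': 192.73663656880976, 'origin': array([0.41716142, 0.01978195, 1.13753818]), 'rotation': array([ 0.71667915, -0.69375824,  0.05870404, -0.04030298])}
jar_center [([330.0, 205.7], 0.44)]
cap_center [([335.5, 198.1], 0.94), ([313.8, 170.1], 0.94), ([330.5, 239.4], 0.85)]
nest [([204.9, 213.7], 0.76)]
burner [([261.4, 154.0], 0.61)]
dish [([248.1, 249.1], 0.74)]
magnifier [([386.1, 207.9], 0.94)]
weights [([105.4, 188.5], 0.77)]
{'time': 0.8, 'q': array([-1.37247514e+00,  5.27433790e-01,  1.43266751e+00,  6.68186948e-07,
        1.18141178e+00, -1.78486782e-01]), 'joint_velocities': array([-0.00149893, -0.00045443, -0.00189159,  0.00050813,  0.00082379,
        0.00041238]), 'joint_torque': array([ 8.99607676e-04, -4.39941967e+01, -1.76982236e+01,  6.34700549e-02,
        5.02863934e-02, -1.93734189e-05]), 'position': array([ 0.23000568, -0.58113356,  0.22259949]), 'tool_rot': array([ 0.1324344 , -0.69456599,  0.69462225, -0.1324354 ]), 'ft_force': array([ 0.07409754, -0.27837284, -0.27618364]), 'moment': array([-0.05318695, -0.01257792, -0.03935349]), 'grip_width': 0.08709353844029813}
```

View pics/scene0.png

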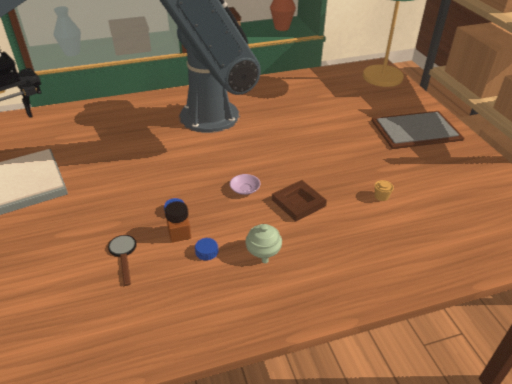

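View pics/top0.png

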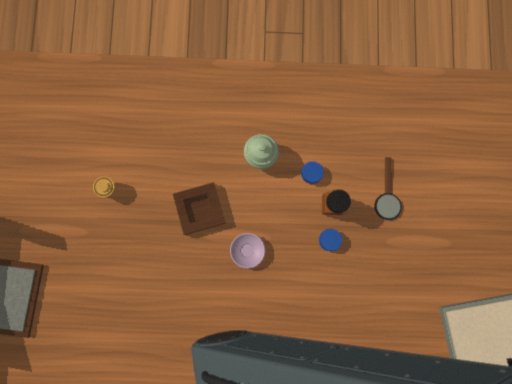

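```bash
cat > h.py <<'E'
from rig import *
import cv2,numpy as np
from scipy.spatial.transform import Rotation as R
from scipy.optimize import minimize
K={c:get_calibration(c) for c in("scene","top")}
def proj(c,P):
    k=K[c];p=(np.asarray(P,float)-k["origin"])@R.from_quat(k["rotation"]).as_matrix()
    return np.stack([k["fx"]*p[...,0]/p[...,2]+k["cx"],k["fy"]*p[...,1]/p[...,2]+k["cy"]],-1)
def back(c,uv,z):
    k=K[c];d=R.from_quat(k["rotation"]).apply([(uv[0]-k["cx"])/k["fx"],(uv[1]-k["cy"])/k["fy"],1])
    return k["origin"]+d*(z-k["origin"][2])/d[2]
def tri(a,b): # least-squares crossing of rays from scene px a, top px b
    A=0;B=0
    for c,uv in(("scene",a),("top",b)):
        k=K[c];d=R.from_quat(k["rotation"]).apply([(uv[0]-k["cx"])/k["fx"],(uv[1]-k["cy"])/k["fy"],1]);d/=np.linalg.norm(d)
        M=np.eye(3)-np.outer(d,d);A=A+M;B=B+M@k["origin"]
    return np.linalg.solve(A,B)
def sq(h,z): return np.array([[h,h,z],[-h,h,z],[-h,-h,z],[h,-h,z]])
def place(p,P): return R.from_euler("z",p[2]).apply(P)+[p[0],p[1],p[3] if len(p)>3 else 0]
def cap_circle(p,z0,z1,r=.028):
    a=np.linspace(0,2*np.pi,40);return np.concatenate([np.stack([p[0]+r*np.cos(a),p[1]+r*np.sin(a),0*a+z],1) for z in(z0,z1)])
E
python3 - <<'E'
from h import *
s=cv2.imread("pics/scene0.png");t=cv2.imread("pics/top0.png")
print("jar c",tri((174.6,228.6),(330,205.7)),"cap",tri((176,211),(335.5,198.1)),tri((176,211),(339,201)),back("top",(339,201),.094))
print("nest",tri((299.9,199.6),(204.9,213.7)),back("top",(204.9,213.7),0))
cr=[(s,135,180),(t,300,160),(s,265,165),(t,168,170)]
m=[cv2.resize(i[y:y+75,x:x+100] if 0 else i[y:y+60,x:x+80],(400,300),interpolation=cv2.INTER_CUBIC) for i,x,y in cr]
m[3]=cv2.resize(t[170:245,155:255],(400,300),interpolation=cv2.INTER_CUBIC)
cv2.imwrite("pics/m1.png",np.vstack([np.hstack(m[:2]),np.hstack(m[2:])]))
E
```

```text
jar c [ 0.54766085 -0.21477658  0.01126673] cap [ 0.55920213 -0.20972524  0.08415767] [ 0.55382216 -0.21409687  0.08123894] [ 0.55169583 -0.2133169   0.094     ]
nest [0.52253905 0.1304855  0.00225783] [0.5183348  0.11849198 0.        ]
```

View pics/m1.png

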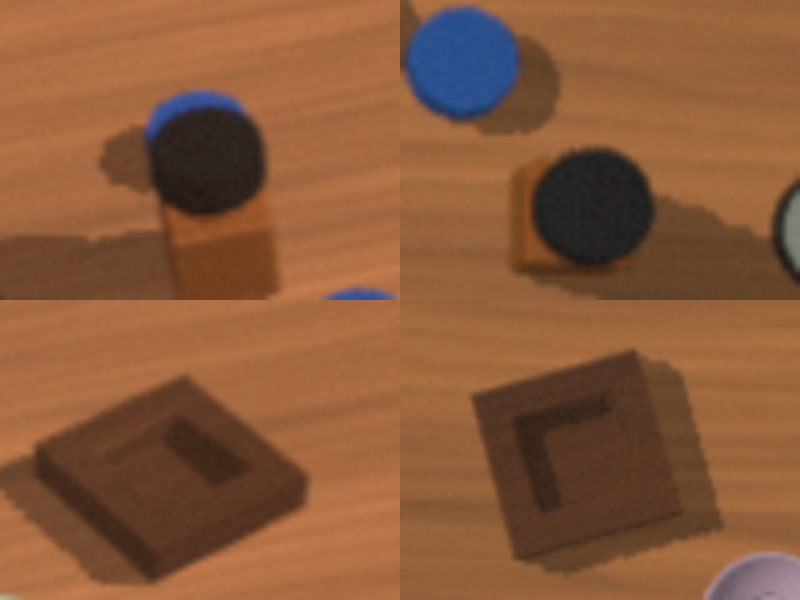

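```bash
cat >> h.py <<'E'
from scipy.spatial import ConvexHull
def edges(img):
    g=cv2.resize(img,None,fx=4,fy=4,interpolation=cv2.INTER_CUBIC);g=cv2.GaussianBlur(g,(0,0),3)
    e=cv2.Canny(g,12,30,apertureSize=3);return np.minimum(cv2.distanceTransform(255-e,cv2.DIST_L2,5)/4,3)
def cube_pts(c,p,h,z0,z1,cap):
    V=place(p,np.vstack([sq(h,z0),sq(h,z1)]));cen=V.mean(0);o=K[c]["origin"]
    F=[(0,1,2,3),(4,5,6,7)]+[(i,(i+1)%4,4+(i+1)%4,4+i) for i in range(4)];E=set()
    for f in F:
        m=V[list(f)].mean(0)
        if (o-m)@(m-cen)>0: E|={tuple(sorted((f[i],f[(i+1)%4]))) for i in range(4)}
    w=np.linspace(0,1,40)[:,None];Q=proj(c,np.vstack([V[a]*(1-w)+V[b]*w for a,b in E]))
    if cap is not None:
        hull=cv2.convexHull(proj(c,cap).astype(np.float32))
        keep=[cv2.pointPolygonTest(hull,(float(x),float(y)),True)<-1 for x,y in Q];Q=Q[keep]
    return Q
def fit(imgs,p0,h,z0,z1,capz=None,yaws=None,zoff=0):
    D={c:edges(i) for c,i in imgs.items()}
    def cost(p):
        q=list(p)+[zoff];r=[]
        for c in D:
            Q=cube_pts(c,q,h,z0,z1,None if capz is None else cap_circle(q,capz[0]+zoff,capz[1]+zoff))
            r.append(cv2.remap(D[c].astype(np.float32),(Q[:,0]*4+1.5).astype(np.float32)[None],(Q[:,1]*4+1.5).astype(np.float32)[None],1).ravel())
            if capz is not None: # cap outline
                H=cv2.convexHull(proj(c,cap_circle(q,capz[0]+zoff,capz[1]+zoff)).astype(np.float32))[:,0]
                r.append(cv2.remap(D[c].astype(np.float32),(H[:,0]*4+1.5)[None],(H[:,1]*4+1.5)[None],1).ravel())
        return np.mean(np.concatenate(r))
    out=[]
    for y in (np.arange(-.75,.8,.15) if yaws is None else yaws):
        s=np.array([[p0[0],p0[1],y]]*4)+np.vstack([np.zeros(3),np.diag([.006,.006,.1])])
        m=minimize(cost,s[0],method="Nelder-Mead",options=dict(initial_simplex=s,xatol=1e-4,fatol=1e-4));out.append((m.fun,*m.x))
    return sorted(out)
E
python3 - <<'E'
from h import *
from scipy.optimize import least_squares
im={"scene":cv2.imread("pics/scene0.png"),"top":cv2.imread("pics/top0.png")}
obs={"scene":[(296,216),(326,200.6),(301.8,180.4),(272.2,194)],"top":[(213.75,183),(173.25,194.25),(184.25,234.5),(225.5,223)]}
def near(c,p): Q=proj(c,place(p,sq(.055,.024)));return np.concatenate([Q[np.argmin(np.linalg.norm(Q-o,axis=1))]-o for o in np.array(obs[c])])
for cs in (["scene"],["top"],["scene","top"]):
    m=least_squares(lambda p:np.concatenate([near(c,p) for c in cs]),[.53,.13,.25]);print("nest hand",cs,m.x,np.abs(m.fun).max())
for r in fit(im,(.527,.13),.055,0,.024)[:3]: print("nest",np.round(r,4))
for r in fit(im,(.553,-.213),.027,0,.054,(.069,.094))[:5]: print("jar",np.round(r,4))
r=fit(im,(.553,-.213),.027,0,.054,(.069,.094))[0]
a=[]
for c,(x,y) in(("scene",(135,180)),("top",(300,160))):
    g=cv2.resize(im[c][y:y+60,x:x+80],(400,300),interpolation=cv2.INTER_CUBIC)
    for q in cube_pts(c,list(r[1:])+[0],.027,0,.054,None): cv2.circle(g,tuple(int(v) for v in ((q-[x,y])*5+2)),1,(0,255,0),-1)
    a.append(g)
cv2.imwrite("pics/m2.png",np.hstack(a))
E
```

```text
nest hand ['scene'] [0.53792888 0.13378737 0.30291233] 0.7260140532121113
nest hand ['top'] [0.52900463 0.1315412  0.31454578] 0.7039978347393401
nest hand ['scene', 'top'] [0.53186591 0.13315094 0.31067831] 1.6952459000448243
nest [1.1822 0.5317 0.1342 0.3043]
nest [1.1822 0.5317 0.1341 0.3041]
nest [1.1822 0.5317 0.1341 0.3049]
jar [ 0.9577  0.5543 -0.2137 -0.0615]
jar [ 0.958   0.5543 -0.2138 -0.0616]
jar [ 0.958   0.5544 -0.2137 -0.0616]
jar [ 0.958   0.5544 -0.2137 -0.0616]
jar [ 1.0276  0.5545 -0.2137 -0.0244]
```

View pics/m2.png

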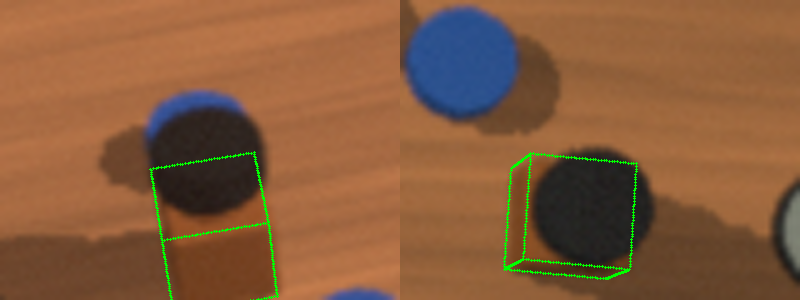

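```bash
cat >> h.py <<'E'
def black(c,img,x,y,r=22):
    g=img[y-r:y+r,x-r:x+r].max(2);n,l,s,ce=cv2.connectedComponentsWithStats((g<70).astype(np.uint8))
    i=1+np.argmax(s[1:,4]);return ce[i]+[x-r,y-r],s[i]
def go(pos,dyaw=0,jaw=None):
    o=get_obs();T=R.from_quat(o["tool_rot"]);p=np.array(o["position"])
    if jaw is not None: # jaw angle in world (mod pi)
        z=T.apply([0,0,1]);dyaw=(jaw-np.arctan2(z[1],z[0])+np.pi/2)%np.pi-np.pi/2
    # level the tool: y straight down, jaw at yaw
    z=T.apply([0,0,1]);a=np.arctan2(z[1],z[0])+dyaw;z=np.array([np.cos(a),np.sin(a),0]);y=np.array([0,0,-1.]);G=R.from_matrix(np.stack([np.cross(y,z),y,z],1))
    print("shift mm",np.round(T.inv().apply(np.array(pos)-p)*1000,1),"turn deg",np.round((T.inv()*G).as_rotvec(degrees=True),2),"dyaw",round(dyaw,3))
E
python3 - <<'E'
from h import *
im={"scene":cv2.imread("pics/scene0.png"),"top":cv2.imread("pics/top0.png")}
a,sa=black("scene",im["scene"],176,211);b,sb=black("top",im["top"],339,201);print(a,sa,b,sb,tri(a,b),back("top",b,.09),back("scene",a,.083))
# synthetic centroid offset of cap silhouette at guess
for c,o in(("scene",a),("top",b)):
    H=cv2.convexHull(proj(c,cap_circle((.553,-.2135),.069,.094)).astype(np.float32));M=cv2.moments(H);print(c,"pred",M["m10"]/M["m00"],M["m01"]/M["m00"],"obs",o)
o=get_obs();print(R.from_quat(o["tool_rot"]).as_matrix().round(3))
go((.554,-.2135,.16),jaw=0)
E
```

```text
[175.73657289 211.84398977] [ 10  13  24  21 391] [338.18820862 201.45804989] [ 10  11  24  24 441] [ 0.5528889  -0.21397039  0.0772838 ] [ 0.55101721 -0.21222141  0.09      ] [ 0.55957974 -0.21353699  0.083     ]
scene pred 175.29789479394788 210.66382516609886 obs [175.73657289 211.84398977]
top pred 338.0977597544938 201.04364697095994 obs [338.18820862 201.45804989]
[[-0.93   0.     0.368]
 [-0.368 -0.    -0.93 ]
 [ 0.    -1.     0.   ]]
shift mm [-436.5   62.6 -222.6] turn deg [ -0.   -68.41   0.  ] dyaw 1.194
```

Emit:
drive_tool(
  plan=[
    [-436, 62, -223, 0, -68.4, 0, 87],
    [-436, 62, -223, 0, -68.4, 0, 87],
    [-436, 62, -223, 0, -68.4, 0, 87],
    [-436, 62, -223, 0, -68.4, 0, 87],
    [-436, 62, -223, 0, -68.4, 0, 87],
    [-436, 62, -223, 0, -68.4, 0, 87],
    [-436, 62, -223, 0, -68.4, 0, 87],
    [-436, 62, -223, 0, -68.4, 0, 87],
    [-436, 62, -223, 0, -68.4, 0, 87],
    [-436, 62, -223, 0, -68.4, 0, 87],
  ],
)

```text
time: 1.8
position: [0.5548, -0.2113, 0.1604]
tool_rot: [-0.5, 0.5, -0.5, 0.5]
ft_force: [-0.5, -0.7, 0.5]
grip_width: 0.0871
```

Emit:
drive_tool(
  plan=[
    [0, 0, 0, 0, 0, 0, 87],
    [0, 0, 0, 0, 0, 0, 87],
    [0, 0, 0, 0, 0, 0, 87],
  ],
)

```text
time: 2.1
position: [0.5529, -0.2141, 0.1607]
tool_rot: [0.5, -0.5, 0.5, -0.5]
ft_force: [0.3, -0.3, 0.0]
grip_width: 0.087
```

```bash
python3 - <<'E'
from h import *
o=get_obs();print(o["time"],o["position"],o["q"].round(3))
go((.5535,-.2135,.064),jaw=0)
cv2.imwrite("pics/s1.png",cv2.resize(camera("scene")[150:270,110:270],(800,600),interpolation=cv2.INTER_CUBIC))
E
```

```text
2.1 [ 0.55289981 -0.21407914  0.1606568 ] [-5.580e-01  5.610e-01  1.575e+00 -1.000e-03  1.006e+00 -5.560e-01]
shift mm [-0.6 96.7  0.6] turn deg [ 0.01 -0.04  0.02] dyaw 0.001
```

View pics/s1.png

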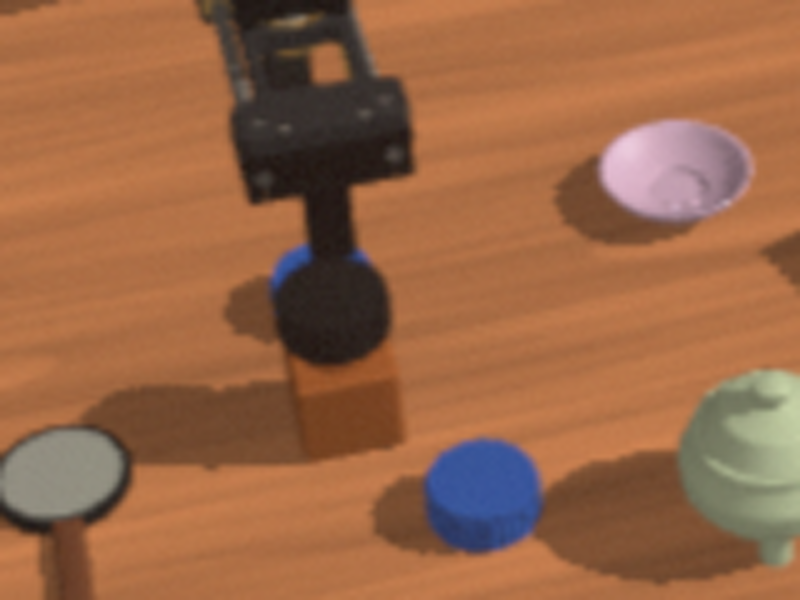

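Emit:
drive_tool(
  plan=[
    [0, 40, 0, 0, 0, 0, 87],
    [0, 75, 0, 0, 0, 0, 87],
    [0, 97, 0, 0, 0, 0, 87],
    [0, 97, 0, 0, 0, 0, 87],
    [0, 97, 0, 0, 0, 0, 87],
  ],
)

```text
time: 2.65
position: [0.553, -0.2146, 0.0639]
tool_rot: [0.499, -0.501, 0.501, -0.499]
ft_force: [1.3, -1.0, -0.1]
grip_width: 0.087
```

Emit:
drive_tool(
  plan=[
    [0, 0, 0, 0, 0, 0, 50],
    [0, 0, 0, 0, 0, 0, 50],
    [0, 0, 0, 0, 0, 0, 50],
    [0, 0, 0, 0, 0, 0, 50],
    [0, 0, 0, 0, 0, 0, 50],
    [0, 0, 0, 0, 0, 0, 50],
    [0, 0, 0, 0, 0, 0, 50],
    [0, 0, 0, 0, 0, 0, 50],
  ],
  newtons=30,
)

```text
time: 3.45
position: [0.5536, -0.2134, 0.064]
tool_rot: [0.5, -0.5, 0.5, -0.5]
ft_force: [-1.2, -0.1, 4.7]
grip_width: 0.0557
```

```bash
python3 - <<'E'
from h import *
from scipy.optimize import least_squares
ob=np.array([(172,241.2),(190.2,237.6),(169.4,228.4),(188.8,224.6)])
f=lambda p:(proj("scene",place(p,np.array([[.027,-.027,0],[.027,.027,0],[.027,-.027,.054],[.027,.027,.054]])))-ob).ravel()
m=least_squares(f,[.55,-.21,0]);print(m.x,m.fun.round(1))
o=get_obs();print(o["time"],o["position"],o["grip_width"],o["ft_force"])
E
```

```text
[ 0.55398026 -0.21125155 -0.01482374] [-1.2  1.2  1.2  0.6 -0.8 -0.7  0.9 -1.1]
3.45 [ 0.55358677 -0.21337476  0.06402878] 0.055680652559567924 [-1.24101977 -0.06459826  4.7460679 ]
```

Emit:
drive_tool(
  plan=[
    [0, -15, 0, 0, 0, 0, 50],
    [0, -50, 0, 0, 0, 0, 50],
    [0, -90, 0, 0, 0, 0, 50],
    [0, -115, 0, 0, 0, 0, 50],
    [0, -115, 0, 0, 0, 0, 50],
  ],
  newtons=40,
)

```text
time: 3.95
position: [0.5549, -0.2142, 0.1809]
tool_rot: [0.499, -0.498, 0.502, -0.5]
ft_force: [2.1, 0.0, -5.3]
grip_width: 0.0555
```

```bash
python3 - <<'E'
from h import *
go((.531,.133,.179),dyaw=.345)
o=get_obs();print(o["ft_force"],o["grip_width"])
E
```

```text
shift mm [-347.2    0.7  -24. ] turn deg [ -0.26 -19.77   0.23] dyaw 0.345
[ 2.078184    0.01693274 -5.32339371] 0.055490640547573925
```

Jar's weight (about 5 N) is carried. Move over the nest and look.

Emit:
drive_tool(
  plan=[
    [-30, 0, -2, 0, -2, 0, 50],
    [-75, 0, -5, 0, -5, 0, 50],
    [-120, 0, -8, 0, -8, 0, 50],
    [-165, 0, -11, 0, -11, 0, 50],
    [-210, 0, -14, 0, -14, 0, 50],
    [-255, 0, -17, 0, -17, 0, 50],
    [-300, 0, -20, 0, -19, 0, 50],
    [-330, 0, -23, 0, -19.8, 0, 50],
    [-347, 0, -23, 0, -19.8, 0, 50],
    [-347, 0, -23, 0, -19.8, 0, 50],
  ],
)

```text
time: 4.95
position: [0.5278, 0.1362, 0.1757]
tool_rot: [0.58, -0.407, 0.404, -0.578]
ft_force: [-0.4, 0.5, -4.8]
grip_width: 0.0559
```

Emit:
drive_tool(
  plan=[
    [0, 30, 0, 0, 0, 0, 50],
    [0, 65, 0, 0, 0, 0, 50],
    [0, 70, 0, 0, 0, 0, 50],
    [0, 70, 0, 0, 0, 0, 50],
    [0, 70, 0, 0, 0, 0, 50],
  ],
)

```text
time: 5.45
position: [0.5312, 0.1331, 0.109]
tool_rot: [-0.578, 0.406, -0.407, 0.579]
ft_force: [0.3, 0.6, -4.9]
grip_width: 0.0557
```

```bash
python3 - <<'E'
from h import *
o=get_obs();print(o["time"],o["position"],o["q"].round(2),o["ft_force"])
s=camera("scene");cv2.imwrite("pics/s2raw.png",s);camera("top")
cv2.imwrite("pics/s2.png",cv2.resize(s[140:230,240:360],(800,600),interpolation=cv2.INTER_CUBIC))
z=o["position"][2]-.064
E
```

```text
5.45 [0.53124299 0.13313198 0.10897423] [ 0.04  0.59  1.73 -0.    0.82 -0.3 ] [ 0.33931107  0.60810485 -4.8510393 ]
```

View pics/s2.png

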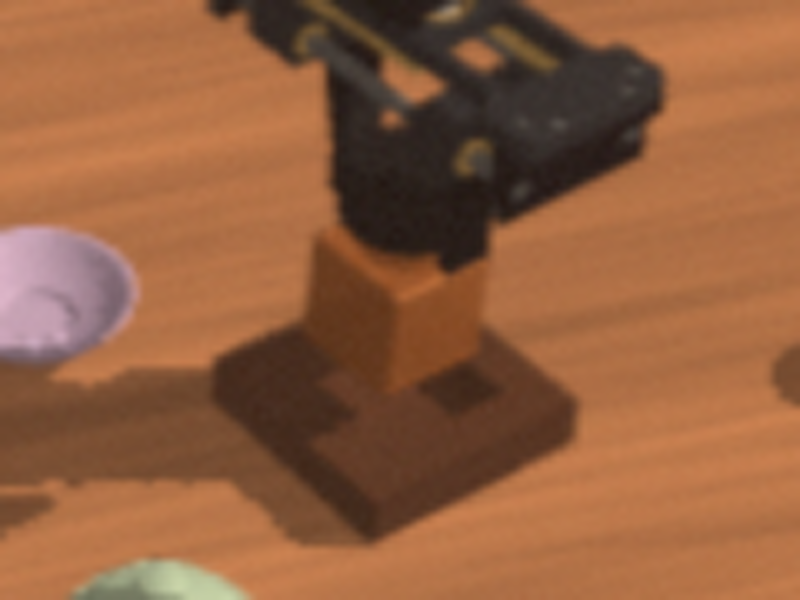

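```bash
cat > rel.py <<'E'
from h import *
from scipy.optimize import least_squares
px=lambda a:(np.array(a,float)+.5)/(20/3)-.5+[240,140]
def L(pts,ob,p0):
    m=least_squares(lambda p:(proj("scene",place(p,np.array(pts)))-px(ob)).ravel(),p0,x_scale=[.01,.01,.1],loss="soft_l1");return m.x,m.fun.round(1)
h=.055;n=L([[h,-h,.024],[h,h,.024],[-h,-h,.024]][:3],[(373,512),(576,403),(215,365)],[.53,.13,.3])
h=.027;zb=.045
j=L([[h,-h,zb+.054],[h,h,zb+.054],[-h,-h,zb+.054],[h,-h,zb]],[(398,300),(488,260),(320,232),(392,391)],[.53,.13,.3])
print("hand nest",n,"jar",j)
im={"scene":cv2.imread("pics/s2raw.png")}
for r in fit(im,(.536,.133),.055,0,.024,yaws=[.25,.3,.35])[:2]: print("nest",np.round(r,4))
for r in fit(im,(.536,.133),.027,.045,.099,yaws=[.25,.3,.35])[:2]: print("jar",np.round(r,4))
def draw(g,p,h,z0,z1,col):
    for q in cube_pts("scene",list(p)+[0],h,z0,z1,None): cv2.circle(g,tuple(int(v) for v in ((q+.5-[240,140])*20/3-.5)),1,col,-1)
g=cv2.imread("pics/s2.png");draw(g,n[0],.055,0,.024,(0,255,0));draw(g,j[0],.027,zb,zb+.054,(255,255,0));cv2.imwrite("pics/s2d.png",g)
E
python3 rel.py
```

```text
hand nest (array([0.53738883, 0.13264449, 0.31619797]), array([ 0.3, -0.3,  0.3,  0.4, -0.7, -0.2])) jar (array([0.53516677, 0.13539079, 0.28056728]), array([-0. ,  0.1,  2.3, -0.9, -0.5, -0.4, -0.5,  1.6]))
nest [0.8464 0.5335 0.1346 0.3161]
nest [0.8465 0.5335 0.1347 0.3153]
jar [1.0549 0.5327 0.1329 0.3494]
jar [1.0549 0.5327 0.1329 0.3506]
```

View pics/s2d.png

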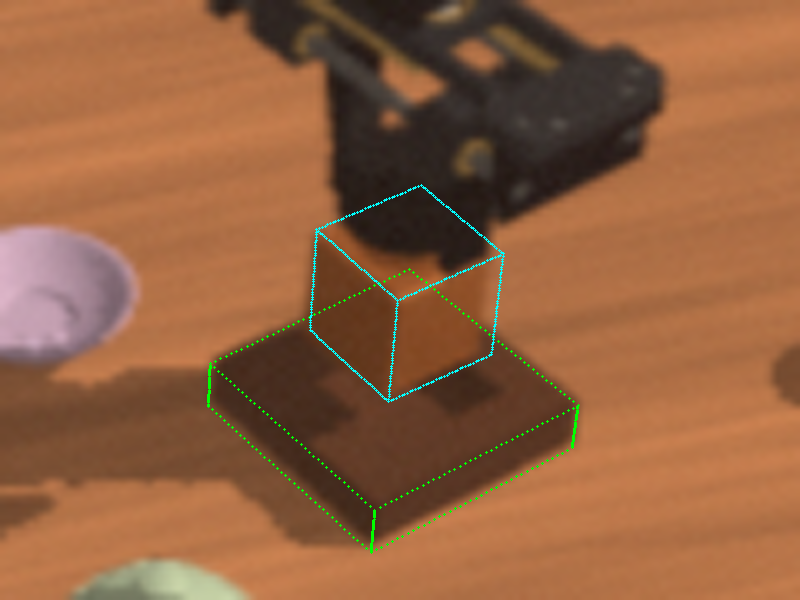

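```bash
python3 - <<'E'
from h import *
s=cv2.imread("pics/s2raw.png").astype(int)
# red channel: columns 284..314, look down for bottom edge (orange->dark), subpixel at half level
for zb in(.045,):
  pts=[]
  for x in range(285,314):
    col=s[178:205,x,2].astype(float);d=np.diff(cv2.GaussianBlur(col[:,None],(1,3),0)[:,0])
    i=int(np.argmin(d));
    if 0<i<len(d)-1:
        a,b,c=d[i-1:i+2];y=178+i+.5+.5*(a-c)/(a-2*b+c+1e-9);pts.append((x,y,d[i]))
  pts=np.array(pts);print(pts.round(1).tolist())
for x in (292,298,304): print(x,s[170:204,x,2].tolist())
for y in (184,188): print(y,s[y,280:320,2].tolist())
E
```

```text
[[285.0, 187.6, -19.8], [286.0, 190.2, -8.2], [287.0, 191.3, -8.2], [288.0, 198.4, -7.8], [289.0, 198.5, -10.5], [290.0, 199.1, -10.5], [291.0, 199.9, -10.5], [292.0, 179.4, -14.5], [293.0, 179.7, -16.0], [294.0, 180.6, -15.5], [295.0, 181.5, -17.5], [296.0, 182.0, -17.2], [297.0, 182.6, -18.8], [298.0, 183.6, -14.0], [299.0, 184.7, -13.8], [300.0, 184.9, -13.8], [301.0, 184.7, -14.2], [302.0, 196.6, -15.2], [303.0, 196.4, -22.2], [304.0, 195.8, -21.2], [305.0, 195.6, -23.8], [306.0, 195.0, -21.5], [307.0, 194.7, -24.8], [308.0, 194.1, -24.0], [309.0, 193.8, -26.8], [310.0, 193.6, -21.8], [311.0, 193.3, -12.2], [312.0, 188.4, -20.8], [313.0, 188.7, -25.0]]
292 [40, 39, 44, 49, 82, 122, 147, 154, 148, 129, 112, 107, 103, 104, 103, 100, 97, 98, 98, 99, 96, 99, 99, 95, 99, 97, 101, 104, 102, 101, 99, 81, 75, 89]
298 [40, 40, 38, 40, 40, 38, 37, 52, 98, 117, 140, 152, 151, 136, 123, 108, 103, 103, 105, 106, 107, 111, 111, 111, 114, 118, 119, 119, 123, 105, 103, 103, 100, 99]
304 [39, 43, 39, 40, 39, 42, 41, 53, 101, 127, 146, 162, 179, 160, 143, 139, 136, 136, 137, 135, 134, 132, 132, 133, 131, 130, 98, 78, 74, 86, 96, 99, 97, 98]
184 [186, 186, 183, 183, 179, 160, 123, 103, 106, 103, 104, 102, 103, 100, 99, 99, 104, 106, 123, 150, 172, 167, 157, 148, 143, 139, 138, 141, 142, 141, 144, 144, 155, 171, 174, 176, 174, 176, 176, 178]
188 [172, 172, 158, 135, 116, 105, 99, 95, 97, 97, 97, 97, 98, 101, 98, 101, 101, 100, 105, 120, 134, 136, 136, 136, 137, 138, 135, 136, 136, 138, 135, 135, 142, 157, 169, 170, 166, 165, 163, 163]
```

```bash
python3 - <<'E'
from h import *
def ang(P,z):
    P=np.array(P);k=np.polyfit(P[:,0],P[:,1],1);a,b=[back("scene",(x,np.polyval(k,x)),z) for x in(P[0,0],P[-1,0])]
    d=b-a;return k.round(3),round(np.polyfit(P[:,0],P[:,1],1,full=True)[1][0]**.5,2),(np.arctan2(d[1],d[0])+np.pi/4)%(np.pi/2)-np.pi/4, ((a+b)/2).round(4)
print(ang([(292,179.4),(293,179.7),(294,180.6),(295,181.5),(296,182),(297,182.6),(298,183.6)],.099))
print(ang([(303,196.4),(304,195.8),(305,195.6),(306,195.),(307,194.7),(308,194.1),(309,193.8),(310,193.6)],.045))
s=cv2.imread("pics/s2raw.png").astype(float)[...,2];s=cv2.GaussianBlur(s,(0,0),.6)
def trace(x0,x1,ya,yb,sg,w=5):
    out=[]
    for x in range(x0,x1):
        yc=ya+(yb-ya)*(x-x0)/(x1-x0);y0=int(round(yc))-w;d=np.diff(s[y0:y0+2*w+1,x])*sg;i=int(np.argmax(d[1:-1]))+1
        a,b,c=d[i-1:i+2];out.append((x,y0+i+.5+.5*(a-c)/(a-2*b+c+1e-9)))
    P=np.array(out);k=np.polyfit(P[:,0],P[:,1],1);r=abs(P[:,1]-np.polyval(k,P[:,0]));return P[r<2*np.median(r)+.2]
# nest bottom front-right (brown->desk), top front-left/top front-right edges
for nm,a,z in(("bot FR",(300,324,217,207.5,1),0),("top FR",(299,324,215,201.5,-1),.024),("top FL",(275,293,197,213,-1),.024)):
    print(nm,ang(trace(*a),z))
im=cv2.imread("pics/scene0.png").astype(float)[...,2];s=cv2.GaussianBlur(im,(0,0),.6)
print("before lift shoulder",ang(trace(171,188,229.,226.3,-1,4),.054)); print("base",ang(trace(173,189,241.2,238.3,1,4),0))
E
```

```text
(array([  0.707, -27.264]), np.float64(0.39), np.float64(0.3942686097038688), array([0.5523, 0.1112, 0.099 ]))
(array([ -0.41 , 320.394]), np.float64(0.3), np.float64(0.23479724903026167), array([0.5563, 0.1474, 0.045 ]))
bot FR (array([ -0.507, 370.894]), np.float64(0.52), np.float64(0.3045518787567154), array([0.5848, 0.155 , 0.    ]))
top FR (array([ -0.505, 364.073]), np.float64(0.63), np.float64(0.30950347651379895), array([0.5856, 0.1494, 0.024 ]))
top FL (array([  0.926, -58.615]), np.float64(2.53), np.float64(0.2935925668406085), array([0.5505, 0.0824, 0.024 ]))
before lift shoulder (array([-2.0600e-01,  2.6394e+02]), np.float64(0.33), np.float64(-0.005612515922544858), array([ 0.586, -0.213,  0.054]))
base (array([-1.88000e-01,  2.74335e+02]), np.float64(0.57), np.float64(-0.03964522880433119), array([ 0.5811, -0.2133,  0.    ]))
```

Emit:
drive_tool(
  plan=[
    [0, 10, 0, 0, 0, 0, 50],
    [0, 17, 0, 0, 0, 0, 50],
    [0, 21, 0, 0, 0, 0, 50],
    [0, 24, 0, 0, 0, 0, 50],
    [0, 27, 0, 0, 0, 0, 50],
    [0, 30, 0, 0, 0, 0, 50],
    [0, 30, 0, 0, 0, 0, 50],
  ],
)

```text
time: 6.25
position: [0.5302, 0.1337, 0.0781]
tool_rot: [0.579, -0.407, 0.406, -0.578]
ft_force: [0.1, -0.6, -6.6]
grip_width: 0.0557
```

Emit:
drive_tool(
  plan=[
    [0, 2, 0, 0, 0, 0, 50],
    [0, 4, 0, 0, 0, 0, 50],
    [0, 5, 0, 0, 0, 0, 50],
    [0, 6, 0, 0, 0, 0, 50],
    [0, 6.5, 0, 0, 0, 0, 50],
    [0, 7, 0, 0, 0, 0, 50],
    [0, 7, 0, 0, 0, 0, 50],
  ],
)

```text
time: 6.95
position: [0.5305, 0.1336, 0.0721]
tool_rot: [-0.578, 0.406, -0.407, 0.579]
ft_force: [-2.0, 0.1, 1.7]
grip_width: 0.0558
```

```bash
python3 - <<'E'
from h import *
for i in range(3):
    s=camera("scene");o=get_obs();print(o["position"],o["ft_force"].round(1),o["moment"].round(2))
cv2.imwrite("pics/s3.png",cv2.resize(s[140:230,240:360],(800,600),interpolation=cv2.INTER_CUBIC))
E
```

```text
[0.53055703 0.13362344 0.07205365] [-1.3 -0.4  1.5] [-0.1   0.11 -0.05]
[0.53055432 0.133623   0.07206281] [-1.9 -0.5  3.4] [-0.04  0.17 -0.04]
[0.5305463  0.13362898 0.07205274] [-1.6  1.   3.8] [-0.13  0.2   0.02]
```

View pics/s3.png

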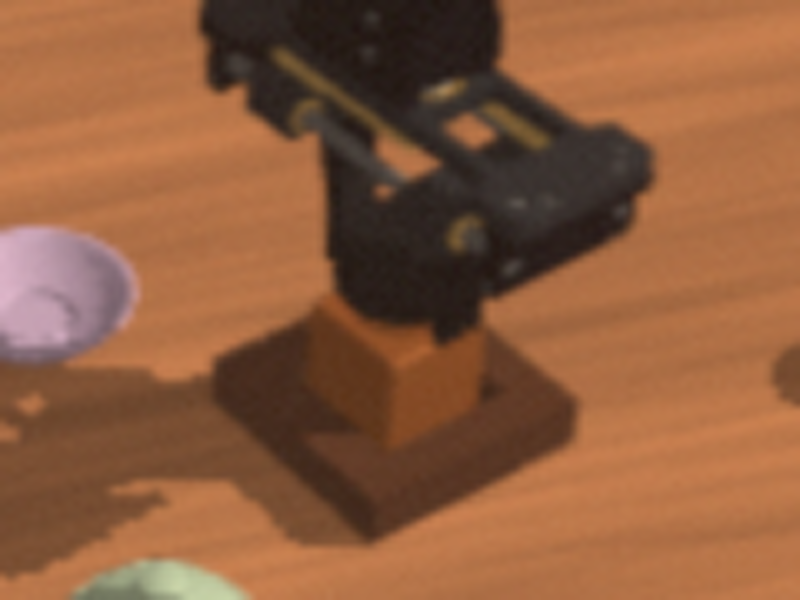

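Emit:
drive_tool(
  plan=[
    [0, 0, 0, 0, 0, 0, 50],
    [0, 0, 0, 0, 0, 0, 50],
    [0, 0, 0, 0, -4, 0, 50],
    [0, 0, 0, 0, -8, 0, 50],
    [0, 0, 0, 0, -12, 0, 50],
    [0, 0, 0, 0, -16, 0, 50],
    [0, 0, 0, 0, -20, 0, 50],
    [0, 0, 0, 0, -24, 0, 50],
    [0, 0, 0, 0, -28, 0, 50],
    [0, 0, 0, 0, -30, 0, 50],
  ],
  newtons=58,
)

```text
time: 8.1
position: [0.5311, 0.1347, 0.0721]
tool_rot: [-0.663, 0.243, -0.244, 0.665]
ft_force: [-1.1, 3.0, 4.3]
grip_width: 0.0554
```

```bash
python3 - <<'E'
from h import *
for i in range(3):
    s=camera("scene");o=get_obs();print(o["position"],o["ft_force"].round(1),o["moment"].round(2),o["q"].round(2))
E
```

```text
[0.53113824 0.13464983 0.07207336] [-0.6  3.6  4.8] [ 0.55  0.13 -0.28] [ 0.04  0.65  1.75  0.    0.74 -0.83]
[0.53116468 0.13460588 0.07206662] [-1.4  4.2  5.6] [ 0.62  0.11 -0.29] [ 0.04  0.65  1.75  0.    0.74 -0.83]
[0.53115295 0.13458768 0.07204703] [-0.5  4.1  5.4] [ 0.63  0.1  -0.28] [ 0.04  0.65  1.75  0.    0.74 -0.83]
```

Emit:
drive_tool(
  plan=[
    [0, 0, 0, 0, -4, 0, 50],
    [0, 0, 0, 0, -8, 0, 50],
    [0, 0, 0, 0, -13, 0, 50],
    [0, 0, 0, 0, -18, 0, 50],
    [0, 0, 0, 0, -23, 0, 50],
    [0, 0, 0, 0, -28, 0, 50],
    [0, 0, 0, 0, -32, 0, 50],
    [0, 0, 0, 0, -36, 0, 50],
    [0, 0, 0, 0, -38, 0, 50],
    [0, 0, 0, 0, -38, 0, 50],
  ],
)

```text
time: 9.25
position: [0.5304, 0.1348, 0.0721]
tool_rot: [-0.706, 0.014, -0.015, 0.708]
ft_force: [-1.1, 3.5, 6.7]
grip_width: 0.0555
```

```bash
python3 - <<'E'
from h import *
for i in range(3):
    s=camera("scene");o=get_obs();print(o["position"],o["ft_force"].round(1),o["moment"].round(2),o["q"].round(2))
print(R.from_quat(o["tool_rot"]).as_matrix().round(3))
cv2.imwrite("pics/s4.png",cv2.resize(s[140:230,240:360],(800,600),interpolation=cv2.INTER_CUBIC))
E
```

```text
[0.53044321 0.13483748 0.07207512] [-2.3  4.2  5.9] [ 0.87  0.23 -0.23] [ 0.04  0.65  1.75  0.    0.74 -1.49]
[0.53043883 0.13481576 0.07205143] [-2.6  4.2  6.1] [ 0.85  0.24 -0.33] [ 0.04  0.65  1.75  0.    0.74 -1.49]
[0.53041749 0.1348296  0.07204289] [-2.2  3.9  6.3] [ 0.9   0.23 -0.3 ] [ 0.04  0.65  1.75  0.    0.74 -1.49]
[[ 0.999  0.     0.041]
 [-0.041  0.002  0.999]
 [ 0.    -1.     0.002]]
```

View pics/s4.png

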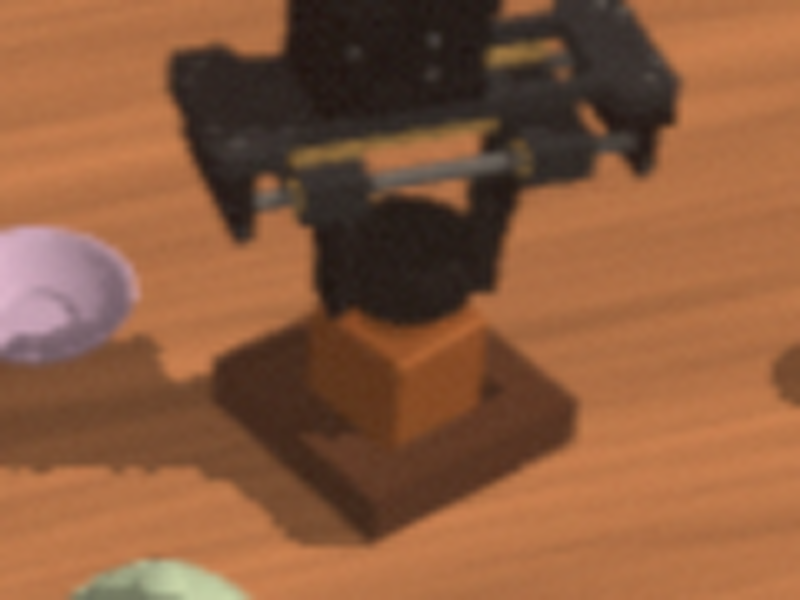

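Emit:
drive_tool(
  plan=[
    [0, -1, 0, 0, 0, 0, 50],
    [0, -2, 0, 0, 0, 0, 50],
    [0, -3, 0, 0, 0, 0, 50],
    [0, -4, 0, 0, 0, 0, 50],
    [0, -4, 0, 0, 0, 0, 50],
  ],
)

```text
time: 9.9
position: [0.531, 0.1336, 0.0757]
tool_rot: [0.707, -0.013, 0.014, -0.707]
ft_force: [0.8, 2.2, -0.6]
grip_width: 0.0555
```

```bash
python3 - <<'E'
from h import *
for i in range(3):
    s=camera("scene");o=get_obs();print(o["position"],o["ft_force"].round(1),o["moment"].round(2),o["grip_width"])
cv2.imwrite("pics/s5.png",cv2.resize(s[140:230,240:360],(800,600),interpolation=cv2.INTER_CUBIC))
a=cv2.imread("pics/s4.png");b=cv2.imread("pics/s5.png");print("jar region diff",np.abs(a[345:440,330:470].astype(int)-b[345:440,330:470]).mean(),"cap",np.abs(a[200:320,340:470].astype(int)-b[200:320,340:470]).mean())
E
```

```text
[0.53096714 0.13359305 0.07577504] [ 0.4  2.7 -0. ] [ 0.38 -0.19 -0.1 ] 0.05562116941425485
[0.53095464 0.13358124 0.07579023] [0.7 1.8 0. ] [ 0.4  -0.23 -0.02] 0.05526858863520529
[0.53093857 0.13360025 0.07579968] [ 0.   1.8 -0.3] [ 0.36 -0.2  -0.06] 0.05538191052221008
jar region diff 1.4791478696741855 cap 4.314423076923077
```

Emit:
drive_tool(
  plan=[
    [0, -3, 0, 0, 0, 0, 50],
    [0, -6, 0, 0, 0, 0, 50],
    [0, -10, 0, 0, 0, 0, 50],
    [0, -14, 0, 0, 0, 0, 50],
    [0, -18, 0, 0, 0, 0, 50],
    [0, -22, 0, 0, 0, 0, 50],
    [0, -25, 0, 0, 0, 0, 50],
    [0, -25, 0, 0, 0, 0, 50],
    [0, -25, 0, 0, 0, 0, 50],
  ],
)

```text
time: 10.95
position: [0.5304, 0.1336, 0.1006]
tool_rot: [0.707, -0.014, 0.014, -0.707]
ft_force: [-0.5, -0.0, -0.6]
grip_width: 0.0553
```

```bash
python3 - <<'E'
from h import *
o=get_obs();print(o["time"],o["position"],o["ft_force"].round(1),o["moment"].round(2),o["grip_width"],R.from_quat(o["tool_rot"]).as_matrix().round(3)[2])
s=camera("scene")
cv2.imwrite("pics/s6.png",cv2.resize(s[105:255,200:400],(800,600),interpolation=cv2.INTER_CUBIC))
E
```

```text
10.95 [0.53037123 0.1336308  0.10062468] [-0.5 -0.  -0.6] [ 0.14 -0.13 -0.01] 0.0553069271457508 [-0. -1. -0.]
```

View pics/s6.png

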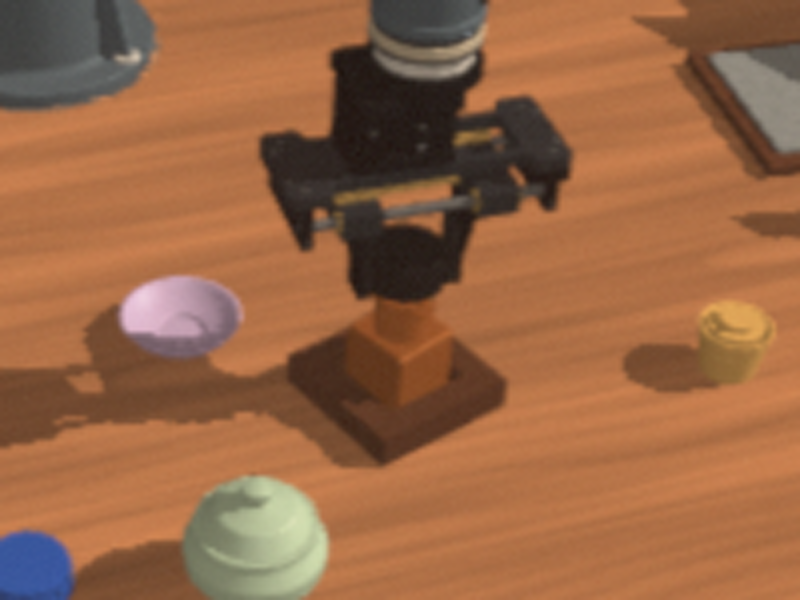

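```bash
python3 -c "
from rig import *
print(hand_in())"
```

```text
the job is handed in; nothing more can be done
None
```

I lifted the jar by its black cap, seated it in the recess and unscrewed the cap. I finished with the cap held level above the open jar, and handed in at about 11 s.

- **Seating:** the tool stopped at 72 mm, exactly the jar's 8 mm rise onto the recess floor. The vertical force went from carrying the jar's weight to pressing down lightly.
- **Unscrewing:** the gripper turned about 68° (1.19 rad) anticlockwise against roughly 0.3 N m. Allowing for the play in the jar and the thread, that puts the thread at about 0.97 to 1.19 rad. I did not measure it directly.
- **Release:** there was still about 0.3 N m on the tool when I stopped. A 4 mm test lift then showed only about 0.3 N of weight and no visible movement of the jar, so the threads had let go.
- **Final state:** the cap is 28.5 mm up, so its rim is about 11 to 12 mm above the mouth. The last picture shows the jar still in the block, its neck bare, and the dish, burner and weights in place. The magnifier was out of that view, but I never went near it again after lifting the jar.

**Checks that disagreed:**
- **Camera positions:** the two cameras differed by up to about 9 mm on the nest's position. I set the jar against the block within a single picture instead, where they agreed to about 1 mm.
- **Jar angle:** my estimates of the jar's angle above the block ranged from 0.23 to 0.39 rad. The average matched the block's 0.31, and the jar went in without resistance.

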